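# Refit the lint screen of a dryer vent box

### The job

The clean lint screen of the dryer's vent box lies flat on the little wooden shelf and is too thin to pick up there. Press lightly on it with the fingertips and slide it forward until its pull tab sticks well out over the shelf's front edge (not so far that it tips off), take it by the tab, and push it into the slot of the vent box against its springy seal until the catches click and it stays fully home, then let go. Be gentle: do not bear down on the mesh or ram the box, do not let the screen fall on the worktop, and leave the tin, the peg and the brush where they are.

Things in the scene. Friction and masses are not known exactly. Their poses are not given: they have to be found in the camera images.
- screen: Lint screen, loose, 0.1 kg: flat white plastic frame, 3 mm thick, with steel wire mesh, 144 mm long along its x. Origin: middle of length and width, on the underside; z up. Pull tab: the narrow end, x -72 to -32 mm, 50 mm wide, four grey grip lines. Mesh part: x -32 to +72 mm, 84 mm wide. Centre of mass at x = +7 mm. Starts flat on the shelf, tab in front, within 0.1 rad of its yaw.
- screen_tab (a point): middle of the tab's free end: x = -72 mm on the screen, half way through its thickness. The sides of the tab (50 mm apart, parallel) can be gripped from above once it hangs out over the shelf's edge
- screen_mesh (a point): a good place to press, on top of the mesh part: x = +15 mm, z = 3 mm on the screen; the mesh is stiff and may be pressed anywhere. Friction to the shelf is about 0.33, to rubber fingertips more: a press of 4 to 9 N draws it along, though the fingers may slip a little. Its press on the shelf must stay under 20 N, so come down on it slowly
- riser: Low wooden shelf, fixed on the worktop: flat top 200 mm deep (x) by 300 mm wide (y), top face at z = 75 mm, slab 14 mm thick, open in front below it. A rail 10 mm thick, 12 mm high runs along the back of the top (front face at x = +90 mm), 1 to 20 mm behind the screen, so the screen can only leave over the front. Origin: centre of its foot, on the worktop; -x is its front.
- riser_edge (a point): middle of the shelf's front top edge: x = -100 mm, z = 75 mm on the shelf; axes as the shelf's
- lintbox: Vent box of the dryer, fixed on the worktop: white plastic, 130 x 130 mm, 80 mm high; on top a grey hose collar 88 mm wide, 34 mm high, its centre at x = +22 mm. Origin: centre of its foot, on the worktop. The front face (x = -65 mm, looking along -x) has the slot. The screen goes in level, mesh end first, tab out. All forces on it together must stay under 40 N: push with under 25.
- lintbox_mouth (a point): middle of the slot's floor line in the front face: x = -65 mm, z = 45 mm on the box; axes as the box's, +x runs into the slot. The slot is level, 6 mm high (floor z = 45 mm) and 87 mm wide; its grey mouth flares over the first 8 mm to 14 mm high and 97 mm wide
- lintbox_home (a point): screen's origin when home (x = -33 mm, z = 45 mm on the box): mesh part inside, shoulders flush with the front, tab outside. Side catches resist with about 10 N from 14 mm before home; over the last 4 mm a springy seal pushes back with 6 to 12 N and throws the screen out again unless it is pushed home (14 N or so; a hard stop is 2 mm past it), where the catches snap into notches and hold
- polish_tin: round tin, 65 mm wide and 29 mm high, standing on the shelf to the left of the screen: leave alone
- peg_2: clothes peg, 15 x 72 x 12 mm, lying on the shelf's left front: leave alone
- scrub_brush: wooden scrubbing brush, 57 x 150 x 43 mm, lying on the worktop in front, between shelf and box: leave alone
Things that resemble listed ones, but are neither listed nor needed, are in the scene too. There is more than one size of the screen; the job needs the larger.

How it is judged:
On the way, in this order (a step that is already met when the one before it is completed fails the run):
1. the screen lies flat on the shelf with its tab at least 32 mm out over the front edge (x of screen_tab in the frame of riser_edge below -0.032 m and x of screen in the frame of riser_edge above -0.02 m and z of screen in the frame of riser_edge between -0.003 and 0.003 m and angle between screen's own z axis and vertical below 0.05 rad), for 0.2 s.
2. the screen is carried by its tab, clear of the shelf (contact force between the fingers and screen above 0.5 N and contact force between screen and riser below 0.05 N and distance between screen_tab and lintbox_mouth above 0.1 m), for 0.1 s.
3. the screen's far end is 20 mm or more inside the slot (x of screen in the frame of lintbox_mouth above -0.052 m and x of screen_tab in the frame of lintbox_mouth below -0.02 m and y of screen in the frame of lintbox_mouth between -0.008 and 0.008 m and z of screen in the frame of lintbox_mouth between -0.003 and 0.006 m and angle between the x axis of screen and the x axis of lintbox, either way round below 0.15 rad), for 0.1 s.
At the end, for the whole second after the job is handed in: The screen is home in the vent box: tab outwards, no more than 2.5 mm short of home (held by the catches in its notches), within 4 mm of the middle of the slot and 0.05 rad of its direction, lying in the slot, released and at rest (x of screen in the frame of lintbox_mouth above 0.0295 m and x of screen_tab in the frame of lintbox_mouth below -0.03 m and y of screen in the frame of lintbox_mouth between -0.004 and 0.004 m and z of screen in the frame of lintbox_mouth between -0.002 and 0.004 m and angle between the x axis of screen and the x axis of lintbox, either way round below 0.05 rad and linear speed of screen below 0.01 m/s); the robot touches nothing.
It fails at once if the screen is pressed on the shelf with 20 N or more (contact force between screen and riser above 20 N).
It fails at once if the screen is pushed against the vent box with 40 N or more (contact force between screen and lintbox above 40 N).
It fails at once if the screen falls on the worktop (height (world z) of screen below 0.025 m).
It fails at once if the tin, the peg or the brush is moved more than 15 mm (distance of any of polish_tin, peg_2, scrub_brush from where it was at the start of the episode above 0.015 m).
It also fails if it takes over 72 s, if anything falls off the work surface, if the arm or the gripper's body presses on something with over 40 N, if the wrist force passes 120 N, or if a joint passes its speed limit or range.

### The arm

A 7-joint arm with a two-finger parallel gripper is mounted at the origin on a cart in front of the work surface, level with it; the furniture and walls round the work are solid. World frame = base frame: x ahead of the robot, y to its left, z up, the work surface at z = 0. Lengths are in m, angles in rad, forces in N, time in s.
With the tool pointing down it reaches from about 0.4 to 0.85 m from the base axis. Payload 10.4 kg.
Tool frame: the origin (TCP) lies on the centre line of the jaws, within the pads' length; the fingertips stand 11 mm ahead of it and the grasp point (between the pads) lies 8 mm behind it (tip_reach is the distance from the TCP to the fingertips, in m); z points along the fingers, y is the line along which they close (so a half turn about z gives the same grasp; the last joint's range is limited). The gripper opens to 85 mm and grips with 20 to 120 N. Pads are 22 mm wide; open, the fingers measure 114 mm over their backs; the gripper's body (76 mm by 85 mm) begins 54 mm behind the grasp point. The pads swing forward as they close: fully open they stand 13 mm farther back than shut.
Start: joints at [1.274, 0.332, -0.065, 1.46, 0.022, 1.35, -0.088], TCP at [0.169, -0.602, 0.242] pointing down, gripper open.
Joint ranges: [-2.6, 2.6], [-0.5, 2.12], [-1.47, 1.34], [0.16, 2.42], [-1.27, 4.41], [0.06, 2.06], [-2.6, 2.6]. Speed limits (rad/s): [2.22, 2.22, 2.79, 2.79, 3.14, 3.14, 3.14].

### API

Orientations are given as a unit quaternion [x, y, z, w].
In Python, from workcell import get_obs, camera, hand_in, tip_reach gives the robot as it stands. The module is installed in compiled form; this text tells all that it offers.
- The arm moves only by the tool move_arm, never from a script. Its argument "plan" is a list of rows, each an object with "delta_pos": the shift along the tool's x, y, z in fractions of the full range, 1 being 1 m, a list of three; "turn": the turn, a rotation vector about the tool's x, y, z in normalised numbers (1 is 2 pi rad), a list of three; "fingers": the closure, from 0 (fully open) to 1 (shut). A call has 1 to 12 rows; each row is the pose to reach, as a shift and turn from the pose commanded when the call began, along the tool's axes at that moment; what a row does not reach only later rows make up. A row lasts 1/8 s, in which the tool goes at most 62.5 mm and 10.7 degrees, less where a joint would pass 70% of its speed; a pose out of reach is approached as far as the arm can. Shift and turn numbers lie between -1 and 1, and a call with a number outside is refused. A call with a gripper value outside its range is refused whole. The fingers move at their own pace and stop on an object; "force" is the grip in N (left out, the last holds). Time passes only in rows, so rows that repeat a pose let the fingers close. It gives the time, the measured TCP pose, the force, the opening and the grip force at its end, in the units of the state.
- get_obs(): the state, without advancing time (a new reading comes with each control period).
- camera(name): name is "scene" or "top"; returns a dict with "color" (480x640x3 uint8, red, green, blue), "range_z" (480x640 float32, m along the optical axis (not along the pixel's ray), 0 where there is no reading), "fx", "fy", "cx", "cy" (pixels), "R" (3x3) and "t" (3): a world point X has camera coordinates R X + t. Camera axes: x right, y down, z forward; pixel columns grow to the right and rows downward; lengths in m; the calibration is good to about 2 mm. A picture is of the moment at which its call begins.
- hand_in(): hands the job in; it is judged then, once.
The state is a dict: "clock": time; "joint_pos": joint angles; "joint_velocities": joint speeds; "tau": joint torques, N m; "position": TCP position; "ee_rot": TCP orientation; "ft_force": force on the tool from outside, world axes, zero at the start; "torque": the same for the moment, N m; "grip_width": opening from 0.0 (shut) to 1.0 (fully open); "grasp_force": force on a finger pad.
Only numpy, scipy, OpenCV 4.12 (cv2) and the standard library are available. Lean on these libraries where they do the work, as an engineer would, in place of code of your own. Each camera call takes 0.05 s, during which the arm holds its last target. There are 200 camera calls.

## Working session

There is one attempt and no reset: what is moved stays moved. The work goes in short steps, Python scripts to look and compute and a tool call to move; the robot and the scene stay as the last step left them, time stands still between calls to the robot, and variables do not carry over. Pictures are saved under pics/ and viewed, at most 10 in all, crops included, and the job is handed in when it is done.

Besides the shell and the picture viewer there is one more tool, called after "Emit:" by a JSON object that holds its "fn" and its "kwargs", one argument or row to a line. move_arm: Moves the arm, as the interface text tells. Its arguments: {"type":"object","properties":{"plan":{"type":"array","items":{"type":"object","properties":{"delta_pos":{"type":"array","items":{"type":"number"}},"turn":{"type":"array","items":{"type":"number"}},"fingers":{"type":"number"}}}},"force":{"type":"number"}},"required":["plan"]}

```bash
mkdir -p pics; cat > h.py <<'E'
import numpy as np, cv2
from workcell import get_obs, camera, hand_in, tip_reach
def snap(n):
    c=camera(n); np.savez('%s.npz'%n,**c); return c
def load(n): return dict(np.load('%s.npz'%n))
def pw(c,u,v,z=None):
    r=np.array([(u-c['cx'])/c['fx'],(v-c['cy'])/c['fy'],1.0])
    R,t=c['R'],c['t']
    o=-R.T@t; d=R.T@r
    if z is None:
        p=c['range_z'][int(round(v)),int(round(u))]; return o+d*p
    return o+d*(z-o[2])/d[2]
def px(c,X):
    q=c['R']@np.array(X)+c['t']; return q[0]/q[2]*c['fx']+c['cx'],q[1]/q[2]*c['fy']+c['cy']
E
python3 - <<'E'
from h import *
for n in('scene','top'):
    c=snap(n); cv2.imwrite('pics/%s0.png'%n,c['color'][:,:,::-1])
    print(n,-c['R'].T@c['t'],c['R'].round(2).tolist(),c['fx'])
print(get_obs(),tip_reach)
E
```

```text
scene [-0.41404897  0.65047276  0.59534798] [[-0.57, -0.82, 0.02], [-0.35, 0.22, -0.91], [0.74, -0.53, -0.41]] 615.975892357949
top [0.32836617 0.00291088 1.17053535] [[-0.0, -1.0, -0.0], [-0.99, 0.0, -0.17], [0.17, 0.0, -0.99]] 462.24471842628975
{'clock': 0.1, 'joint_pos': array([ 1.27439495,  0.33278864, -0.06471318,  1.46083604,  0.02161332,
        1.34991059, -0.0884987 ]), 'joint_velocities': array([ 8.13302941e-05, -6.92555950e-04, -1.81791881e-03, -2.61370350e-03,
        5.26371602e-04, -1.78992591e-04, -3.39150415e-04]), 'tau': array([ 1.45484442e-03, -6.26743770e+01,  4.92525171e-02, -3.92428672e+01,
        1.63327582e-02,  7.00736535e-03, -5.35042773e-05]), 'position': array([ 0.16891153, -0.60141408,  0.2416182 ]), 'ee_rot': array([ 9.90641116e-01,  1.36490995e-01, -1.17234583e-04, -6.12170359e-04]), 'ft_force': array([-0.05884309,  0.7242384 ,  0.56022943]), 'torque': array([-0.01528951,  0.00472583, -0.01174452]), 'grasp_force': 0.0, 'grip_width': 0.9973200566891894} 0.011
```

View pics/top0.png

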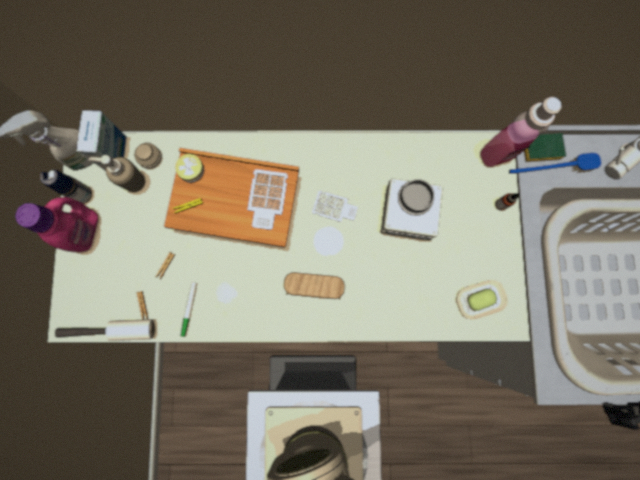

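View pics/scene0.png

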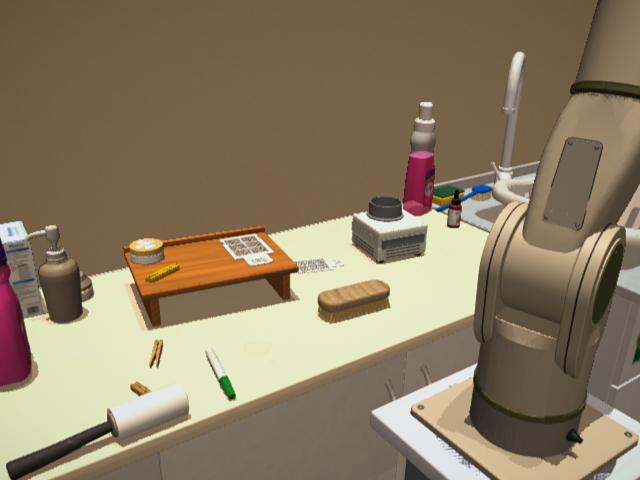

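The top view shows the screen on the shelf around (267,200), the tab at about (263,220), and the box around (412,208). The smaller decoy is on the worktop at (335,207). I'll enlarge both.

```bash
python3 - <<'E'
from h import *
c=load('top');im=c['color'][:,:,::-1]
a=im[140:260,160:310]; b=im[160:250,370:460]
cv2.imwrite('pics/a.png',cv2.resize(a,None,fx=5,fy=5,interpolation=cv2.INTER_CUBIC))
cv2.imwrite('pics/b.png',cv2.resize(b,None,fx=6,fy=6,interpolation=cv2.INTER_CUBIC))
E
```

```text
(no output)
```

View pics/a.png

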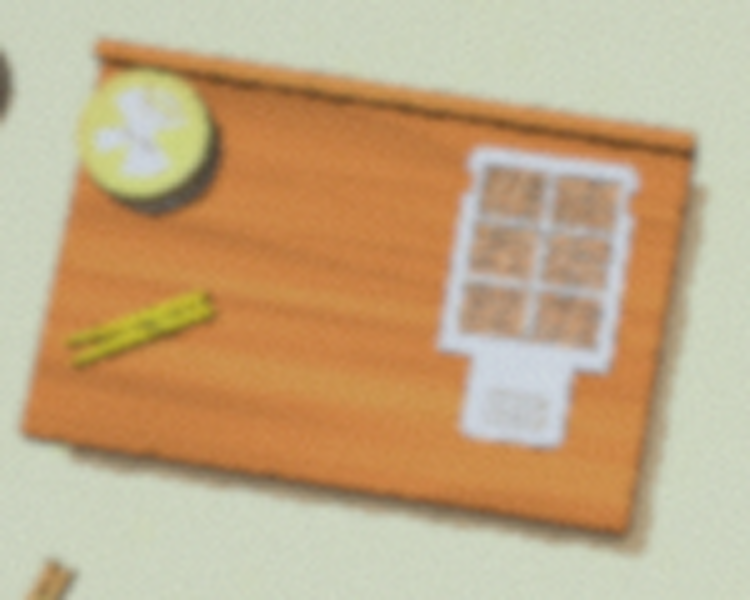

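View pics/b.png

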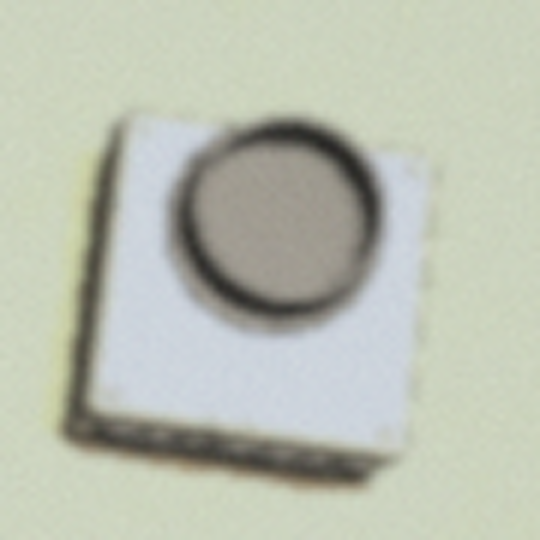

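```bash
python3 - <<'E'
from h import *
from scipy.optimize import least_squares
c=load('top')
A=lambda X,Y:(160+(X+.5)/5-.5,140+(Y+.5)/5-.5)
B=lambda X,Y:(370+(X+.5)/6-.5,160+(Y+.5)/6-.5)
def fit(name,pts,model,z0):
    W=np.array([px_ for px_ in pts]); M=np.array(model,float)
    def X(p):
        co,s=np.cos(p[2]),np.sin(p[2]); return np.c_[p[0]+co*M[:,0]-s*M[:,1],p[1]+s*M[:,0]+co*M[:,1],M[:,2]+z0]
    f=lambda p:(np.array([px(c,q) for q in X(p)])-W).ravel()
    r=least_squares(f,[.6,0,0]); print(name,r.x.round(4),'res',r.fun.round(2)); return r.x
s=fit('screen',[A(462,438),A(563,445),A(438,348),A(607,370),A(470,150),A(637,170)],
 [(-.072,.025,.003),(-.072,-.025,.003),(-.032,.042,.003),(-.032,-.042,.003),(.072,.042,.003),(.072,-.042,.003)],.075)
r=fit('riser',[A(22,433),A(627,530),A(98,40),A(695,135)],[(-.1,.15,.075),(-.1,-.15,.075),(.1,.15,.087),(.1,-.15,.087)],0)
b=fit('box',[B(90,412),B(402,455),B(128,112),B(432,155)],[(-.065,.065,.08),(-.065,-.065,.08),(.065,.065,.08),(.065,-.065,.08)],0)
for nm,uv in (('mesh',A(540,215)),('tab',A(510,380)),('shelf',A(300,300)),('boxtop',B(150,370)),('table',(330,270))): print(nm,pw(c,*uv))
R=lambda a:np.array([[np.cos(a),-np.sin(a)],[np.sin(a),np.cos(a)]])
print('screen in riser',R(r[2]).T@(s[:2]-r[:2]),s[2]-r[2])
# range-based box front: check with scene range
d=load('scene'); 
E
```

```text
screen [ 0.6115  0.1132 -0.1267] res [-0.33 -0.45  0.03  0.67 -0.07  0.62  0.47  0.41 -0.26 -0.68  0.17 -0.63]
riser [ 0.6188  0.197  -0.1645] res [-0.87  0.44  0.49  0.83 -0.2  -0.6   0.58 -0.79]
box [ 0.5916 -0.2439 -0.1473] res [-1.04  0.6   0.92  1.12 -1.08 -1.03  1.19 -0.81]
mesh [0.65437488 0.11051884 0.07421436]
tab [0.57030351 0.12338807 0.07951035]
shelf [0.61077599 0.22640179 0.07787767]
boxtop [ 0.5554306  -0.19715021  0.07984078]
table [ 0.44639078 -0.04381795 -0.00235802]
screen in riser [ 0.00657358 -0.08392651] 0.03774425370985357
```

```bash
cat >> h.py <<'E'
from scipy.spatial.transform import Rotation as Ro
def to(x,y,z,yaw,ob=None):
    o=ob or get_obs(); R0=Ro.from_quat(o['ee_rot'])
    R1=Ro.from_euler('z',yaw)*Ro.from_euler('x',np.pi)
    print('delta',R0.inv().apply(np.array([x,y,z])-o['position']).round(4),'turn',(R0.inv()*R1).as_rotvec().round(4))
E
python3 - <<'E'
from h import *
to(.6264,.1113,.16,-.127)
E
```

```text
delta [ 0.6332 -0.5623  0.0823] turn [-1.200e-03  3.000e-04  4.008e-01]
```

The manual's scale: turns go in shares of 2 pi rad. Converting my numbers, 0.4 rad is 0.0637.

Emit:
{"fn": "move_arm", "kwargs": {
  "plan": [
    {"delta_pos": [0.3166,-0.2811,0],"turn": [0,0,0.0318],"fingers": 0.5},
    {"delta_pos": [0.3166,-0.2811,0],"turn": [0,0,0.0318],"fingers": 0.5},
    {"delta_pos": [0.3166,-0.2811,0],"turn": [0,0,0.0318],"fingers": 0.5},
    {"delta_pos": [0.633,-0.562,0],"turn": [0,0,0.0637],"fingers": 0.5},
    {"delta_pos": [0.633,-0.562,0],"turn": [0,0,0.0637],"fingers": 0.5},
    {"delta_pos": [0.633,-0.562,0],"turn": [0,0,0.0637],"fingers": 0.5},
    {"delta_pos": [0.633,-0.562,0],"turn": [0,0,0.0637],"fingers": 0.5},
    {"delta_pos": [0.633,-0.562,0],"turn": [0,0,0.0637],"fingers": 0.5},
    {"delta_pos": [0.633,-0.562,0],"turn": [0,0,0.0637],"fingers": 0.5},
    {"delta_pos": [0.633,-0.562,0],"turn": [0,0,0.0637],"fingers": 0.5},
    {"delta_pos": [0.633,-0.562,0],"turn": [0,0,0.0637],"fingers": 0.5},
    {"delta_pos": [0.633,-0.562,0],"turn": [0,0,0.0637],"fingers": 0.5}
  ]
}}

```text
clock: 1.6
position: [0.5723, 0.0263, 0.2422]
ee_rot: [0.998, -0.063, 0.0, 0.0]
ft_force: [1.0, -0.9, 0.1]
grip_width: 0.5
grasp_force: 0.0
```

```bash
python3 - <<'E'
from h import *
to(.6264,.1113,.125,-.127)
E
```

```text
delta [ 0.0429 -0.0912  0.1171] turn [ 0.0003 -0.      0.    ]
```

Emit:
{"fn": "move_arm", "kwargs": {
  "plan": [
    {"delta_pos": [0.043,-0.091,0],"turn": [0,0,0],"fingers": 0.5},
    {"delta_pos": [0.043,-0.091,0],"turn": [0,0,0],"fingers": 0.5},
    {"delta_pos": [0.043,-0.091,0.05],"turn": [0,0,0],"fingers": 0.5},
    {"delta_pos": [0.043,-0.091,0.09],"turn": [0,0,0],"fingers": 0.5},
    {"delta_pos": [0.043,-0.091,0.117],"turn": [0,0,0],"fingers": 0.5},
    {"delta_pos": [0.043,-0.091,0.117],"turn": [0,0,0],"fingers": 0.5},
    {"delta_pos": [0.043,-0.091,0.117],"turn": [0,0,0],"fingers": 0.5},
    {"delta_pos": [0.043,-0.091,0.117],"turn": [0,0,0],"fingers": 0.5}
  ]
}}

```text
clock: 2.6
position: [0.6264, 0.1099, 0.1269]
ee_rot: [0.998, -0.063, 0.001, -0.0]
ft_force: [0.8, 0.4, 0.4]
grip_width: 0.497
grasp_force: 0.0
```

```bash
python3 - <<'E'
from h import *
o=get_obs();print(o['position'],o['ft_force'],o['grip_width'],Ro.from_quat(o['ee_rot']).as_rotvec())
c=snap('scene')
u,v=map(int,px(c,[.6264,.1113,.1]));print(u,v)
x0,y0=u-80,v-60
cv2.imwrite('pics/s1.png',cv2.resize(c['color'][y0:y0+120,x0:x0+160,::-1],None,fx=5,fy=5,interpolation=cv2.INTER_CUBIC))
E
```

```text
[0.62642186 0.1098894  0.12693045] [0.76053902 0.4369727  0.42764561] 0.49682223757768196 [-3.13491046  0.1983079  -0.00362263]
245 236
```

View pics/s1.png

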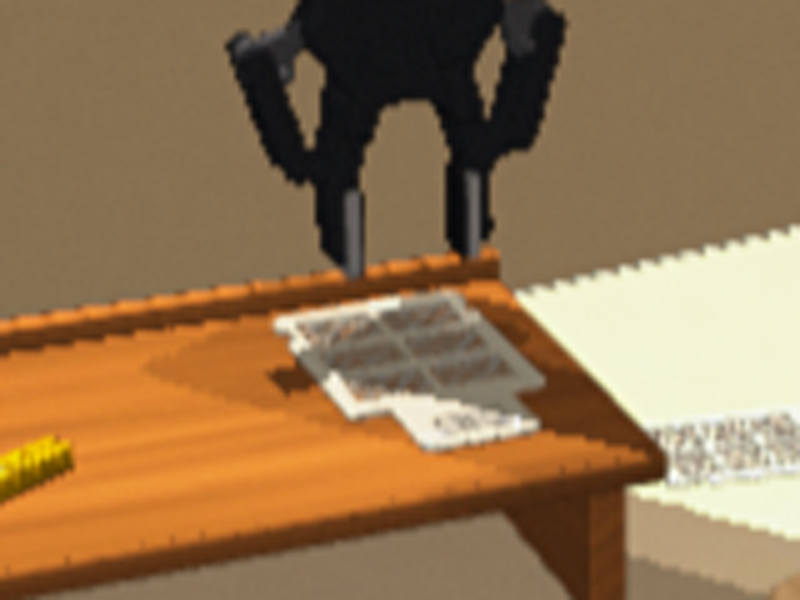

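The fingers are over the mesh, with the tips about 4 cm above it and nearly centred across its width. I'll go down slowly.

Emit:
{"fn": "move_arm", "kwargs": {
  "plan": [
    {"delta_pos": [0,0,0.012],"fingers": 0.5},
    {"delta_pos": [0,0,0.022],"fingers": 0.5},
    {"delta_pos": [0,0,0.028],"fingers": 0.5},
    {"delta_pos": [0,0,0.031],"fingers": 0.5},
    {"delta_pos": [0,0,0.033],"fingers": 0.5},
    {"delta_pos": [0,0,0.034],"fingers": 0.5},
    {"delta_pos": [0,0,0.034],"fingers": 0.5}
  ]
}}

```text
validation failed for argument at $.pl...
```

Emit:
{"fn": "move_arm", "kwargs": {
  "plan": [
    {"delta_pos": [0,0,0.012],"turn": [0,0,0],"fingers": 0.5},
    {"delta_pos": [0,0,0.022],"turn": [0,0,0],"fingers": 0.5},
    {"delta_pos": [0,0,0.028],"turn": [0,0,0],"fingers": 0.5},
    {"delta_pos": [0,0,0.031],"turn": [0,0,0],"fingers": 0.5},
    {"delta_pos": [0,0,0.033],"turn": [0,0,0],"fingers": 0.5},
    {"delta_pos": [0,0,0.034],"turn": [0,0,0],"fingers": 0.5},
    {"delta_pos": [0,0,0.034],"turn": [0,0,0],"fingers": 0.5}
  ]
}}

```text
clock: 3.52
position: [0.6257, 0.1097, 0.0914]
ee_rot: [0.998, -0.063, 0.0, 0.0]
ft_force: [0.2, -0.8, 0.0]
grip_width: 0.502
grasp_force: 0.0
```

Emit:
{"fn": "move_arm", "kwargs": {
  "plan": [
    {"delta_pos": [0,0,0.001],"turn": [0,0,0],"fingers": 0.5},
    {"delta_pos": [0,0,0.002],"turn": [0,0,0],"fingers": 0.5},
    {"delta_pos": [0,0,0.003],"turn": [0,0,0],"fingers": 0.5},
    {"delta_pos": [0,0,0.003],"turn": [0,0,0],"fingers": 0.5}
  ]
}}

```text
clock: 4.03
position: [0.6256, 0.1097, 0.0882]
ee_rot: [0.998, -0.063, -0.0, 0.0]
ft_force: [-0.9, -0.7, -0.6]
grip_width: 0.498
grasp_force: 0.0
```

Emit:
{"fn": "move_arm", "kwargs": {
  "plan": [
    {"delta_pos": [0,0,0.001],"turn": [0,0,0],"fingers": 0.5},
    {"delta_pos": [0,0,0.001],"turn": [0,0,0],"fingers": 0.5},
    {"delta_pos": [0,0,0.002],"turn": [0,0,0],"fingers": 0.5},
    {"delta_pos": [0,0,0.002],"turn": [0,0,0],"fingers": 0.5}
  ]
}}

```text
clock: 4.53
position: [0.6261, 0.1099, 0.0873]
ee_rot: [0.998, -0.063, 0.001, -0.0]
ft_force: [-1.8, -0.4, 7.0]
grip_width: 0.499
grasp_force: 3.7
```

Emit:
{"fn": "move_arm", "kwargs": {
  "plan": [
    {"delta_pos": [-0.002,0,0],"turn": [0,0,0],"fingers": 0.5},
    {"delta_pos": [-0.006,0,0],"turn": [0,0,0],"fingers": 0.5},
    {"delta_pos": [-0.011,0,0],"turn": [0,0,0],"fingers": 0.5},
    {"delta_pos": [-0.016,0,0],"turn": [0,0,0],"fingers": 0.5},
    {"delta_pos": [-0.021,0,0],"turn": [0,0,0],"fingers": 0.5},
    {"delta_pos": [-0.026,0,0],"turn": [0,0,0],"fingers": 0.5},
    {"delta_pos": [-0.029,0,0],"turn": [0,0,0],"fingers": 0.5},
    {"delta_pos": [-0.03,0,0],"turn": [0,0,0],"fingers": 0.5}
  ]
}}

```text
clock: 5.52
position: [0.5967, 0.1137, 0.0873]
ee_rot: [0.998, -0.063, 0.001, -0.0]
ft_force: [1.2, 0.4, 5.1]
grip_width: 0.504
grasp_force: 2.6
```

Emit:
{"fn": "move_arm", "kwargs": {
  "plan": [
    {"delta_pos": [-0.002,0,0.0003],"turn": [0,0,0],"fingers": 0.5},
    {"delta_pos": [-0.006,0,0.0003],"turn": [0,0,0],"fingers": 0.5},
    {"delta_pos": [-0.011,0,0.0003],"turn": [0,0,0],"fingers": 0.5},
    {"delta_pos": [-0.016,0,0.0003],"turn": [0,0,0],"fingers": 0.5},
    {"delta_pos": [-0.021,0,0.0003],"turn": [0,0,0],"fingers": 0.5},
    {"delta_pos": [-0.026,0,0.0003],"turn": [0,0,0],"fingers": 0.5},
    {"delta_pos": [-0.031,0,0.0003],"turn": [0,0,0],"fingers": 0.5},
    {"delta_pos": [-0.036,0,0.0003],"turn": [0,0,0],"fingers": 0.5},
    {"delta_pos": [-0.041,0,0.0003],"turn": [0,0,0],"fingers": 0.5},
    {"delta_pos": [-0.045,0,0.0003],"turn": [0,0,0],"fingers": 0.5},
    {"delta_pos": [-0.047,0,0.0003],"turn": [0,0,0],"fingers": 0.5},
    {"delta_pos": [-0.047,0,0.0003],"turn": [0,0,0],"fingers": 0.5}
  ]
}}

```text
clock: 7.02
position: [0.5503, 0.1196, 0.0873]
ee_rot: [0.998, -0.063, 0.001, -0.0]
ft_force: [0.3, -0.6, 8.0]
grip_width: 0.502
grasp_force: 4.3
```

```bash
python3 - <<'E'
from h import *
o=get_obs();print(o['position'],o['ft_force'])
c=snap('scene')
u,v=map(int,px(c,[.55,.12,.075]));print(u,v)
x0,y0=u-60,v-45;print(x0,y0)
cv2.imwrite('pics/s2.png',cv2.resize(c['color'][y0:y0+90,x0:x0+120,::-1],None,fx=6,fy=6,interpolation=cv2.INTER_CUBIC))
E
```

```text
[0.55025707 0.11963308 0.08725519] [ 0.34663664 -0.6085469   7.99375251]
260 262
200 217
```

View pics/s2.png

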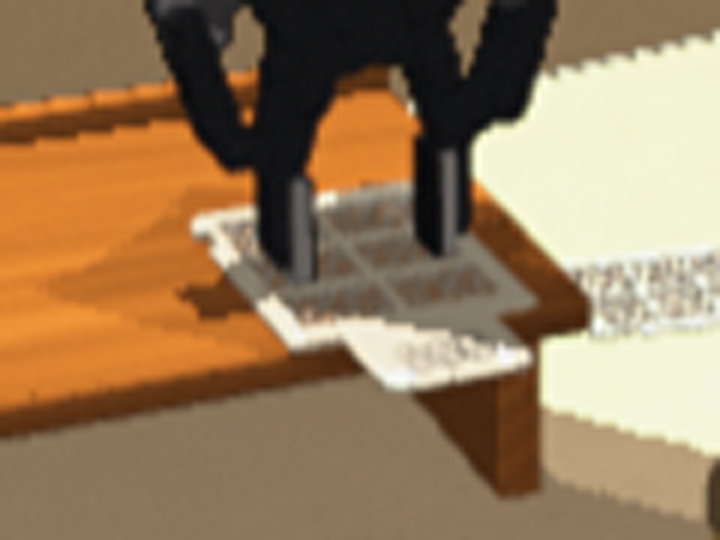

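```bash
cat >> h.py <<'E'
from scipy.optimize import least_squares
def fit(c,name,pts,model,z0=0):
    W=np.array(pts); M=np.array(model,float)
    def X(p):
        co,s=np.cos(p[2]),np.sin(p[2]); return np.c_[p[0]+co*M[:,0]-s*M[:,1],p[1]+s*M[:,0]+co*M[:,1],M[:,2]+z0]
    f=lambda p:(np.array([px(c,q) for q in X(p)])-W).ravel()
    r=least_squares(f,[.6,0,0]); print(name,r.x.round(4),'res',r.fun.round(2)); return r.x
E
python3 - <<'E'
from h import *
c=load('scene'); S=lambda X,Y:(200+(X+.5)/6-.5,217+(Y+.5)/6-.5)
s=fit(c,'screen',[S(390,386),S(532,358),S(292,345),S(192,218)],[(-.072,.025,.003),(-.072,-.025,.003),(-.032,.042,.003),(.072,.042,.003)],.075)
e=np.array([pw(c,*S(x,y),.075)[:2] for x,y in ((5,408),(330,357),(588,320))]);print(e)
d=e[1]-e[0];d=e[2]-e[0];d/=np.linalg.norm(d);n=np.array([d[1],-d[0]]);n*=np.sign(n[0]);print('riser yaw',np.arctan2(n[1],n[0]))
R=lambda a:np.array([np.cos(a),np.sin(a)])
tab=s[:2]-.072*R(s[2]);print('tab',tab,'out',(tab-e[0])@n,(tab-e[2])@n,'origin',(s[:2]-e[0])@n)
E
```

```text
screen [ 0.5378  0.1214 -0.1662] res [-0.6   0.23  0.98  0.16 -0.16 -0.28 -0.23 -0.28]
[[0.5258612  0.25916426]
 [0.50365072 0.15964555]
 [0.48283585 0.07736492]]
riser yaw -0.23238820708053234
tab [0.46683718 0.13332299] out -0.028455881157321967 -0.02845588115732196 origin 0.043386508575182565
```

Emit:
{"fn": "move_arm", "kwargs": {
  "plan": [
    {"delta_pos": [0,0,-0.005],"turn": [0,0,0],"fingers": 0.5},
    {"delta_pos": [0,0,-0.03],"turn": [0,0,0],"fingers": 0.3},
    {"delta_pos": [0,0,-0.07],"turn": [0,0,0],"fingers": 0.0},
    {"delta_pos": [-0.09,0,-0.1],"turn": [0,0,0],"fingers": 0.0},
    {"delta_pos": [-0.14,0,-0.1],"turn": [0,0,0],"fingers": 0.0},
    {"delta_pos": [-0.2,0,-0.1],"turn": [0,0,0],"fingers": 0.0},
    {"delta_pos": [-0.2,0,-0.1],"turn": [0,0,0],"fingers": 0.0}
  ]
}}

```text
clock: 7.95
position: [0.3481, 0.1446, 0.1859]
ee_rot: [0.998, -0.062, 0.001, 0.001]
ft_force: [1.9, 0.1, -0.1]
grip_width: 1.001
grasp_force: 0.0
```

```bash
python3 - <<'E'
from h import *
o=get_obs();print(o['position'],o['ft_force'])
c=snap('top');d=snap('scene')
a=c['color'][170:250,225:305,::-1]; b=d['color'][222:297,200:300,::-1]
a=cv2.resize(a,(390,390),interpolation=cv2.INTER_CUBIC); b=cv2.resize(b,(400,300),interpolation=cv2.INTER_CUBIC)
m=np.zeros((390,800,3),np.uint8); m[:,:390]=a; m[:300,400:]=b
cv2.imwrite('pics/t3.png',m)
E
```

```text
[0.34810523 0.14456664 0.18593152] [ 1.8598434   0.10863144 -0.09900751]
```

View pics/t3.png

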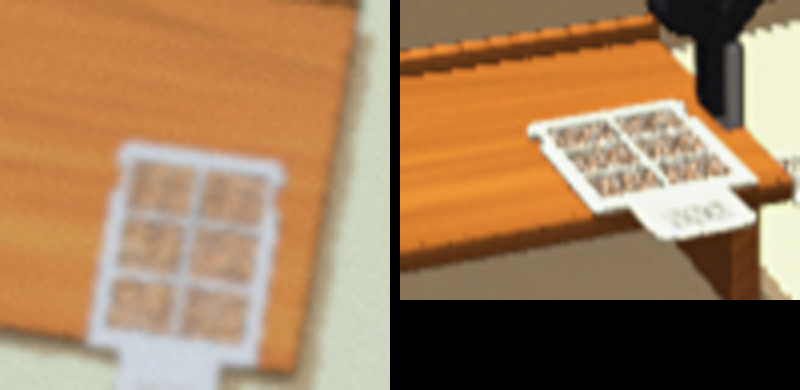

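```bash
python3 - <<'E'
from h import *
c=load('top');d=load('scene')
T=lambda X,Y:(225+(X+.5)/4.875-.5,170+(Y+.5)/4.875-.5)
S=lambda X,Y:(200+(X+.5)/4-.5,222+(Y+.5)/4-.5)
ML=[(-.072,.025,.003),(-.072,-.025,.003),(-.032,.042,.003),(-.032,-.042,.003),(.072,.042,.003),(.072,-.042,.003)]
s1=fit(c,'top',[T(90,345),T(262,366),T(120,142),T(284,163)],ML[2:],.075)
s2=fit(d,'scene',[S(264,240),S(356,216),S(198,213),S(357,182),S(130,127),S(283,102)],ML,.075)
e=[pw(c,*T(x,y),.075)[:2] for x,y in((0,328),(295,375))];print('edge',e)
for s in(s1,s2):
    for g in(-.072,-.054): print(g,s[:2]+g*np.array([np.cos(s[2]),np.sin(s[2])]))
E
```

```text
top [ 0.5361  0.1214 -0.1175] res [ 0.08  0.32 -0.43 -0.02 -0.12  0.07  0.48 -0.39]
scene [ 0.5357  0.122  -0.1571] res [-0.95  0.04  1.23  1.18 -0.55 -0.51  1.06 -0.45 -0.8  -0.18  0.01 -0.54]
edge [array([0.51915521, 0.2121075 ]), array([0.49530756, 0.06632882])]
-0.072 [0.46460236 0.12981231]
-0.054 [0.48247824 0.12770218]
-0.072 [0.46459903 0.13324194]
-0.054 [0.48237749 0.13042659]
```

```bash
python3 - <<'E'
from h import *
to(.4820,.1290,.0690,-.127)
E
```

```text
delta [ 0.1331 -0.0014  0.1175] turn [ 0.0021 -0.0019  0.0017]
```

Emit:
{"fn": "move_arm", "kwargs": {
  "plan": [
    {"delta_pos": [0.05,0,0],"turn": [0,0,0],"fingers": 0},
    {"delta_pos": [0.1,-0.001,0],"turn": [0,0,0],"fingers": 0},
    {"delta_pos": [0.13,-0.001,0],"turn": [0,0,0],"fingers": 0},
    {"delta_pos": [0.13,-0.001,0.03],"turn": [0,0,0],"fingers": 0},
    {"delta_pos": [0.13,-0.001,0.06],"turn": [0,0,0],"fingers": 0},
    {"delta_pos": [0.13,-0.001,0.06],"turn": [0,0,0],"fingers": 0},
    {"delta_pos": [0.13,-0.001,0.06],"turn": [0,0,0],"fingers": 0}
  ]
}}

```text
clock: 8.93
position: [0.4807, 0.1294, 0.1268]
ee_rot: [0.998, -0.063, 0.0, -0.0]
ft_force: [0.0, -0.0, 0.1]
grip_width: 1.0
grasp_force: 0.0
```

```bash
python3 - <<'E'
from h import *
print(get_obs()['position']);to(.4820,.1290,.0690,-.127)
E
```

```text
[0.48070861 0.12939041 0.12682577]
delta [0.0013 0.0003 0.0578] turn [-0.0007 -0.0005  0.0006]
```

Now down, then close gently.

Emit:
{"fn": "move_arm", "kwargs": {
  "plan": [
    {"delta_pos": [0.001,0,0.02],"turn": [0,0,0],"fingers": 0},
    {"delta_pos": [0.001,0,0.04],"turn": [0,0,0],"fingers": 0},
    {"delta_pos": [0.001,0,0.052],"turn": [0,0,0],"fingers": 0},
    {"delta_pos": [0.001,0,0.058],"turn": [0,0,0],"fingers": 0},
    {"delta_pos": [0.001,0,0.058],"turn": [0,0,0],"fingers": 0},
    {"delta_pos": [0.001,0,0.058],"turn": [0,0,0],"fingers": 0.2},
    {"delta_pos": [0.001,0,0.058],"turn": [0,0,0],"fingers": 0.3},
    {"delta_pos": [0.001,0,0.058],"turn": [0,0,0],"fingers": 0.4},
    {"delta_pos": [0.001,0,0.058],"turn": [0,0,0],"fingers": 0.6},
    {"delta_pos": [0.001,0,0.058],"turn": [0,0,0],"fingers": 1},
    {"delta_pos": [0.001,0,0.058],"turn": [0,0,0],"fingers": 1}
  ],
  "force": 50
}}

```text
clock: 10.3
position: [0.4811, 0.1291, 0.0682]
ee_rot: [0.998, -0.063, 0.0, 0.0]
ft_force: [-0.3, -0.6, 4.5]
grip_width: 0.56
grasp_force: 50.8
```

Emit:
{"fn": "move_arm", "kwargs": {
  "plan": [
    {"delta_pos": [0,0,-0.003],"turn": [0,0,0],"fingers": 1},
    {"delta_pos": [0,0,-0.01],"turn": [0,0,0],"fingers": 1},
    {"delta_pos": [0,0,-0.025],"turn": [0,0,0],"fingers": 1},
    {"delta_pos": [0,0,-0.045],"turn": [0,0,0],"fingers": 1},
    {"delta_pos": [0,0,-0.06],"turn": [0,0,0],"fingers": 1},
    {"delta_pos": [0,0,-0.06],"turn": [0,0,0],"fingers": 1},
    {"delta_pos": [0,0,-0.06],"turn": [0,0,0],"fingers": 1}
  ]
}}

```text
clock: 11.18
position: [0.4807, 0.1289, 0.1276]
ee_rot: [0.998, -0.063, -0.0, 0.0]
ft_force: [-0.4, -0.2, -1.1]
grip_width: 0.562
grasp_force: 51.6
```

```bash
python3 - <<'E'
from h import *
o=get_obs();print(o['position'],o['ft_force'],o['grip_width'])
c=snap('top');d=snap('scene')
a=c['color'][165:255,225:305,::-1]; b=d['color'][190:280,195:315,::-1]
a=cv2.resize(a,(400,450),interpolation=cv2.INTER_CUBIC); b=cv2.resize(b,(400,300),interpolation=cv2.INTER_CUBIC)
m=np.zeros((450,800,3),np.uint8); m[:,:400]=a; m[:300,400:]=b
cv2.imwrite('pics/t4.png',m)
E
```

```text
[0.48067615 0.12885612 0.12762393] [-0.41663427 -0.17563408 -1.05247816] 0.5619520789729048
```

View pics/t4.png

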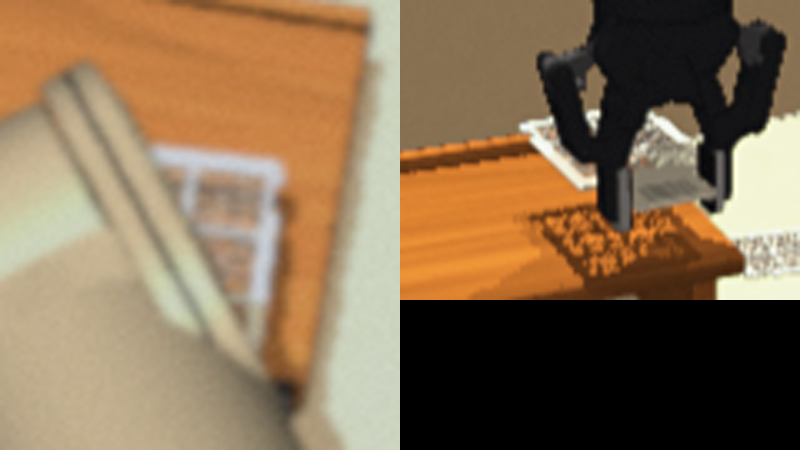

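```bash
python3 - <<'E'
from h import *
for n,(u0,u1,v0,v1) in (('top',(250,285,190,232)),('scene',(225,270,215,240))):
    c=load(n); P=[]
    for v in range(v0,v1):
        for u in range(u0,u1):
            p=pw(c,u,v); col=c['color'][v,u].astype(int)
            if .115<p[2]<.16 and col.min()>130: P.append(p)
    P=np.array(P); a=-.127; ex=np.array([np.cos(a),np.sin(a)]);ey=np.array([-ex[1],ex[0]])
    q=P[:,:2]-[.5342,.1213]; X=q@ex;Y=q@ey
    k=np.abs(P[:,2]-np.median(P[:,2]))<.012
    A=np.c_[np.ones(k.sum()),X[k],Y[k]]; s=np.linalg.lstsq(A,P[k,2],rcond=None)[0]
    print(n,len(P),s.round(4),'X',np.percentile(X,[1,50,99]).round(3),'Y',np.percentile(Y,[1,50,99]).round(3),'rms',np.std(A@s-P[k,2]).round(4))
E
```

```text
top 257 [ 0.1367 -0.0083 -0.0006] X [-0.006  0.052  0.073] Y [-0.041 -0.03   0.016] rms 0.002
scene 143 [ 0.1369 -0.0086  0.0164] X [-0.006  0.036  0.073] Y [-0.03   0.035  0.044] rms 0.0011
```

```bash
python3 - <<'E'
from h import *
for n in('top','scene'):
    c=load(n);P=[]
    H,W=c['range_z'].shape
    v,u=np.mgrid[0:H,0:W]; r=np.stack([(u-c['cx'])/c['fx'],(v-c['cy'])/c['fy'],np.ones_like(u)],-1)*c['range_z'][...,None]
    X=(r-c['t'])@c['R']
    near=(abs(X[...,0]-.59)<.13)&(abs(X[...,1]+.244)<.13)
    m=near&(abs(X[...,2]-.08)<.006)
    up=near&(abs(X[...,2]-.08)<.006)&(c['color'].min(-1)>140)
    # reproject on z=.08 plane with pixel rays
    uv=np.argwhere(up)
    Q=np.array([pw(c,a,b,.08)[:2] for b,a in uv])
    Qd=X[up]
    ctr,wh,ang=cv2.minAreaRect((Q*1000).astype(np.float32)); print(n,len(Q),ctr,wh,ang, 'z',np.median(Qd[:,2]))
    f=near&(X[...,2]>.01)&(X[...,2]<.072)
    F=X[f]; # front face: points with normal -x
    a=-.147; q=F[:,:2]-[.5916,-.2439]; bx=q@[np.cos(a),np.sin(a)];by=q@[-np.sin(a),np.cos(a)]
    k=(abs(bx+.065)<.012)&(abs(by)<.055)
    if k.sum()>30:
        s=np.polyfit(by[k],bx[k],1); k2=k.copy(); k2[k]=abs(np.polyval(s,by[k])-bx[k])<.005
        s=np.polyfit(by[k2],bx[k2],1);print('front',k2.sum(),'bx=',s)
    k=(abs(by-.065)<.012)&(abs(bx)<.055)
    if k.sum()>30: s=np.polyfit(bx[k],by[k],1);print('left side',k.sum(),s)
E
```

```text
top 2110 (591.6193237304688, -244.88316345214844) (129.1357879638672, 127.08319854736328) 81.03365325927734 z 0.08032540206904917
front 223 bx= [ 0.00971622 -0.06377416]
left side 129 [-0.00993883  0.0628066 ]
scene 806 (585.66748046875, -240.35401916503906) (132.56640625, 137.11180114746094) 81.01739501953125 z 0.0810863840920451
front 865 bx= [ 0.01073781 -0.06332405]
left side 581 [-0.01066356  0.06375586]
```

```bash
python3 - <<'E'
from h import *
to(.3838,-.2121,.15,-.157)
E
```

```text
delta [-0.053   0.3505 -0.0225] turn [0.0004 0.0011 0.0308]
```

Converted, 0.031 rad is 0.0049.

Emit:
{"fn": "move_arm", "kwargs": {
  "plan": [
    {"delta_pos": [-0.01,0.01,-0.02],"turn": [0,0,0],"fingers": 1},
    {"delta_pos": [-0.025,0.04,-0.03],"turn": [0,0,0],"fingers": 1},
    {"delta_pos": [-0.04,0.08,-0.03],"turn": [0,0,0.0016],"fingers": 1},
    {"delta_pos": [-0.053,0.125,-0.03],"turn": [0,0,0.0016],"fingers": 1},
    {"delta_pos": [-0.053,0.17,-0.03],"turn": [0,0,0.0032],"fingers": 1},
    {"delta_pos": [-0.053,0.215,-0.03],"turn": [0,0,0.0032],"fingers": 1},
    {"delta_pos": [-0.053,0.26,-0.03],"turn": [0,0,0.0048],"fingers": 1},
    {"delta_pos": [-0.053,0.3,-0.03],"turn": [0,0,0.0049],"fingers": 1},
    {"delta_pos": [-0.053,0.33,-0.022],"turn": [0,0,0.0049],"fingers": 1},
    {"delta_pos": [-0.053,0.345,-0.022],"turn": [0,0,0.0049],"fingers": 1},
    {"delta_pos": [-0.053,0.35,-0.022],"turn": [0,0,0.0049],"fingers": 1},
    {"delta_pos": [-0.053,0.35,-0.022],"turn": [0,0,0.0049],"fingers": 1}
  ]
}}

```text
clock: 12.78
position: [0.3847, -0.2107, 0.1502]
ee_rot: [0.997, -0.078, 0.0, -0.0]
ft_force: [0.6, -0.4, -0.8]
grip_width: 0.567
grasp_force: 51.8
```

```bash
python3 - <<'E'
from h import *
o=get_obs();print(o['position'],o['ft_force'],o['grip_width']);to(.3838,-.2121,.04,-.157)
E
```

```text
[ 0.38466727 -0.21074468  0.15018072] [ 0.55438021 -0.35582836 -0.76449186] 0.5670073108685032
delta [-0.0007  0.0015  0.1102] turn [-0.0001 -0.0002  0.0007]
```

Emit:
{"fn": "move_arm", "kwargs": {
  "plan": [
    {"delta_pos": [-0.001,0.001,0.02],"turn": [0,0,0],"fingers": 1},
    {"delta_pos": [-0.001,0.001,0.05],"turn": [0,0,0],"fingers": 1},
    {"delta_pos": [-0.001,0.001,0.08],"turn": [0,0,0],"fingers": 1},
    {"delta_pos": [-0.001,0.001,0.1],"turn": [0,0,0],"fingers": 1},
    {"delta_pos": [-0.001,0.001,0.11],"turn": [0,0,0],"fingers": 1},
    {"delta_pos": [-0.001,0.001,0.11],"turn": [0,0,0],"fingers": 1},
    {"delta_pos": [-0.001,0.001,0.11],"turn": [0,0,0],"fingers": 1}
  ]
}}

```text
clock: 13.65
position: [0.3838, -0.2124, 0.0409]
ee_rot: [0.997, -0.078, 0.001, 0.0]
ft_force: [-0.3, -0.6, -0.8]
grip_width: 0.563
grasp_force: 51.8
```

```bash
python3 - <<'E'
from h import *
o=get_obs();print(o['position'],o['ft_force']);to(.3838,-.2121,.04,-.157)
c=snap('top');d=snap('scene')
u,v=map(int,px(d,[.5,-.225,.05]));print(u,v)
b=d['color'][v-38:v+37,u-50:u+50,::-1]; a=c['color'][175:265,370:450,::-1]
a=cv2.resize(a,(320,360),interpolation=cv2.INTER_CUBIC); b=cv2.resize(b,(480,360),interpolation=cv2.INTER_CUBIC)
cv2.imwrite('pics/t5.png',np.hstack([a,b]))
# screen plane in scene/top
for n,c in(('top',c),('scene',d)):
    H,W=c['range_z'].shape
    vv,uu=np.mgrid[0:H,0:W]; r=np.stack([(uu-c['cx'])/c['fx'],(vv-c['cy'])/c['fy'],np.ones((H,W))],-1)*c['range_z'][...,None]
    X=(r-c['t'])@c['R']; q=X[...,:2]-[.528,-.2349]
    x=q@[.9877,-.1564];y=q@[.1564,.9877]
    k=(x<-.012)&(x>-.13)&(abs(y)<.05)&(X[...,2]>.035)&(X[...,2]<.06)&(c['color'].min(-1)>110)
    print(n,k.sum())
    if k.sum()>30:
        A=np.c_[np.ones(k.sum()),x[k]+.02,y[k]];s=np.linalg.lstsq(A,X[...,2][k],rcond=None)[0];print(s.round(4),np.percentile(x[k],[0,1,99,100]).round(4),np.percentile(y[k],[0,1,99,100]).round(4))
E
```

```text
[ 0.38379254 -0.2124066   0.04086971] [-0.2842665  -0.58298811 -0.82060177]
delta [-0.     -0.0003  0.0009] turn [ 0.0006 -0.0013  0.    ]
408 245
top 557
[ 0.0488 -0.0059  0.0101] [-0.1225 -0.1205 -0.019  -0.0179] [-0.0427 -0.0396  0.0409  0.0416]
scene 363
[ 0.0499 -0.0092 -0.0006] [-0.125  -0.1226 -0.0188 -0.0166] [-0.0434 -0.0401  0.0433  0.0443]
```

View pics/t5.png

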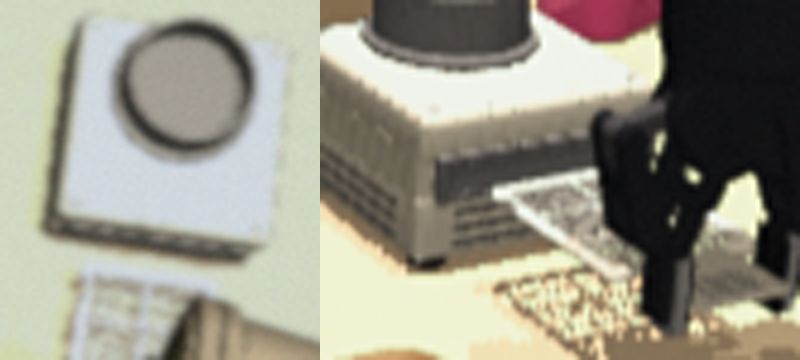

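The screen is level in front of the slot, about 19 mm from it, and centred within 1 mm. The top surface reads z ≈ 0.049, as it should. Now I'll insert it.

Emit:
{"fn": "move_arm", "kwargs": {
  "plan": [
    {"delta_pos": [0.005,0,0],"turn": [0,0,0],"fingers": 1},
    {"delta_pos": [0.012,0,0],"turn": [0,0,0],"fingers": 1},
    {"delta_pos": [0.017,0,0],"turn": [0,0,0],"fingers": 1},
    {"delta_pos": [0.021,0,0],"turn": [0,0,0],"fingers": 1},
    {"delta_pos": [0.025,0,0],"turn": [0,0,0],"fingers": 1},
    {"delta_pos": [0.029,0,0],"turn": [0,0,0],"fingers": 1},
    {"delta_pos": [0.032,0,0],"turn": [0,0,0],"fingers": 1},
    {"delta_pos": [0.032,0,0],"turn": [0,0,0],"fingers": 1}
  ],
  "force": 60
}}

```text
clock: 14.75
position: [0.415, -0.2173, 0.0401]
ee_rot: [0.997, -0.078, 0.0, 0.0]
ft_force: [0.6, -0.3, -0.4]
grip_width: 0.559
grasp_force: 61.7
```

Emit:
{"fn": "move_arm", "kwargs": {
  "plan": [
    {"delta_pos": [0.004,0,0],"turn": [0,0,0],"fingers": 1},
    {"delta_pos": [0.009,0,0],"turn": [0,0,0],"fingers": 1},
    {"delta_pos": [0.014,0,0],"turn": [0,0,0],"fingers": 1},
    {"delta_pos": [0.019,0,0],"turn": [0,0,0],"fingers": 1},
    {"delta_pos": [0.024,0,0],"turn": [0,0,0],"fingers": 1},
    {"delta_pos": [0.029,0,0],"turn": [0,0,0],"fingers": 1},
    {"delta_pos": [0.033,0,0],"turn": [0,0,0],"fingers": 1},
    {"delta_pos": [0.037,0,0],"turn": [0,0,0],"fingers": 1},
    {"delta_pos": [0.04,0,0],"turn": [0,0,0],"fingers": 1},
    {"delta_pos": [0.04,0,0],"turn": [0,0,0],"fingers": 1}
  ]
}}

```text
clock: 16.0
position: [0.4544, -0.2236, 0.04]
ee_rot: [0.997, -0.078, 0.0, 0.0]
ft_force: [-0.9, 0.6, -0.2]
grip_width: 0.562
grasp_force: 61.7
```

```bash
python3 - <<'E'
from h import *
o=get_obs();print(o['position'],o['ft_force'],o['torque']);to(.5063,-.2315,.04,-.157)
E
```

```text
[ 0.45442931 -0.22359512  0.04001942] [-0.92524325  0.62193608 -0.18702645] [ 0.05601364  0.06250841 -0.04721554]
delta [ 0.0525 -0.0003  0.    ] turn [ 0.     -0.0001 -0.0001]
```

Emit:
{"fn": "move_arm", "kwargs": {
  "plan": [
    {"delta_pos": [0.005,0,0],"turn": [0,0,0],"fingers": 1},
    {"delta_pos": [0.01,0,0],"turn": [0,0,0],"fingers": 1},
    {"delta_pos": [0.015,0,0],"turn": [0,0,0],"fingers": 1},
    {"delta_pos": [0.02,0,0],"turn": [0,0,0],"fingers": 1},
    {"delta_pos": [0.025,0,0],"turn": [0,0,0],"fingers": 1},
    {"delta_pos": [0.03,0,0],"turn": [0,0,0],"fingers": 1},
    {"delta_pos": [0.034,0,0],"turn": [0,0,0],"fingers": 1},
    {"delta_pos": [0.036,0,0],"turn": [0,0,0],"fingers": 1},
    {"delta_pos": [0.036,0,0],"turn": [0,0,0],"fingers": 1}
  ]
}}

```text
clock: 17.12
position: [0.4899, -0.2292, 0.04]
ee_rot: [0.997, -0.079, -0.0, -0.0]
ft_force: [-0.4, -0.7, -1.5]
grip_width: 0.564
grasp_force: 61.7
```

Emit:
{"fn": "move_arm", "kwargs": {
  "plan": [
    {"delta_pos": [0.002,0,0],"turn": [0,0,0],"fingers": 1},
    {"delta_pos": [0.004,0,0],"turn": [0,0,0],"fingers": 1},
    {"delta_pos": [0.006,0,0],"turn": [0,0,0],"fingers": 1},
    {"delta_pos": [0.008,0,0],"turn": [0,0,0],"fingers": 1},
    {"delta_pos": [0.01,0,0],"turn": [0,0,0],"fingers": 1},
    {"delta_pos": [0.01,0,0],"turn": [0,0,0],"fingers": 1}
  ]
}}

```text
clock: 17.88
position: [0.4984, -0.2306, 0.0393]
ee_rot: [0.997, -0.079, -0.001, -0.0]
ft_force: [-2.6, 0.4, -0.2]
grip_width: 0.561
grasp_force: 61.7
```

Emit:
{"fn": "move_arm", "kwargs": {
  "plan": [
    {"delta_pos": [0.001,0,0],"turn": [0,0,0],"fingers": 1},
    {"delta_pos": [0.002,0,0],"turn": [0,0,0],"fingers": 1},
    {"delta_pos": [0.003,0,0],"turn": [0,0,0],"fingers": 1},
    {"delta_pos": [0.004,0,0],"turn": [0,0,0],"fingers": 1},
    {"delta_pos": [0.004,0,0],"turn": [0,0,0],"fingers": 1}
  ]
}}

```text
clock: 18.5
position: [0.5025, -0.2313, 0.0395]
ee_rot: [0.997, -0.079, -0.001, -0.0]
ft_force: [-6.4, 0.3, -0.6]
grip_width: 0.564
grasp_force: 61.7
```

Emit:
{"fn": "move_arm", "kwargs": {
  "plan": [
    {"delta_pos": [0.001,0,0],"turn": [0,0,0],"fingers": 1},
    {"delta_pos": [0.002,0,0],"turn": [0,0,0],"fingers": 1},
    {"delta_pos": [0.002,0,0],"turn": [0,0,0],"fingers": 1}
  ]
}}

```text
clock: 18.88
position: [0.5047, -0.2317, 0.0396]
ee_rot: [0.997, -0.079, -0.001, -0.0]
ft_force: [-6.7, 0.6, -0.6]
grip_width: 0.559
grasp_force: 61.7
```

Emit:
{"fn": "move_arm", "kwargs": {
  "plan": [
    {"delta_pos": [0.001,0,0],"turn": [0,0,0],"fingers": 1},
    {"delta_pos": [0.002,0,0],"turn": [0,0,0],"fingers": 1},
    {"delta_pos": [0.002,0,0],"turn": [0,0,0],"fingers": 1}
  ]
}}

```text
clock: 19.25
position: [0.5051, -0.2318, 0.0389]
ee_rot: [0.997, -0.079, -0.003, -0.0]
ft_force: [-11.9, 2.1, -0.1]
grip_width: 0.561
grasp_force: 61.7
```

Emit:
{"fn": "move_arm", "kwargs": {
  "plan": [
    {"delta_pos": [0.001,0,0],"turn": [0,0,0],"fingers": 1},
    {"delta_pos": [0.001,0,0],"turn": [0,0,0],"fingers": 1},
    {"delta_pos": [0.001,0,0],"turn": [0,0,0],"fingers": 1}
  ]
}}

```text
clock: 19.62
position: [0.5057, -0.2319, 0.0388]
ee_rot: [0.997, -0.079, -0.003, -0.0]
ft_force: [-13.4, 2.0, 0.7]
grip_width: 0.559
grasp_force: 61.8
```

Emit:
{"fn": "move_arm", "kwargs": {
  "plan": [
    {"delta_pos": [0.001,0,0],"turn": [0,0,0],"fingers": 1},
    {"delta_pos": [0.001,0,0],"turn": [0,0,0],"fingers": 1},
    {"delta_pos": [0.001,0,0],"turn": [0,0,0],"fingers": 1}
  ]
}}

```text
clock: 20.0
position: [0.5065, -0.232, 0.0388]
ee_rot: [0.997, -0.079, -0.003, -0.0]
ft_force: [-14.3, 1.6, 1.3]
grip_width: 0.564
grasp_force: 61.9
```

Emit:
{"fn": "move_arm", "kwargs": {
  "plan": [
    {"delta_pos": [0.001,0,0],"turn": [0,0,0],"fingers": 1},
    {"delta_pos": [0.001,0,0],"turn": [0,0,0],"fingers": 1},
    {"delta_pos": [0.001,0,0],"turn": [0,0,0],"fingers": 1}
  ]
}}

```text
clock: 20.38
position: [0.5067, -0.232, 0.0387]
ee_rot: [0.997, -0.079, -0.004, -0.0]
ft_force: [-19.1, 3.4, 5.9]
grip_width: 0.562
grasp_force: 62.1
```

Emit:
{"fn": "move_arm", "kwargs": {
  "plan": [
    {"delta_pos": [0.001,0,0],"turn": [0,0,0],"fingers": 1},
    {"delta_pos": [0.001,0,0],"turn": [0,0,0],"fingers": 1}
  ]
}}

```text
clock: 20.62
position: [0.5068, -0.2321, 0.0387]
ee_rot: [0.997, -0.079, -0.005, -0.001]
ft_force: [-24.0, 5.4, 10.6]
grip_width: 0.561
grasp_force: 62.4
```

```bash
python3 - <<'E'
from h import *
o=get_obs();print(o['position'],o['ft_force'],o['torque'])
d=snap('scene')
u,v=map(int,px(d,[.515,-.225,.05]));print(u,v)
b=d['color'][v-30:v+30,u-40:u+40,::-1]
cv2.imwrite('pics/t6.png',cv2.resize(b,(800,600),interpolation=cv2.INTER_CUBIC))
E
```

```text
[ 0.50678772 -0.23209189  0.03868923] [-23.99817656   5.38742466  10.64602999] [0.95310089 4.67589945 0.07343884]
404 242
```

View pics/t6.png

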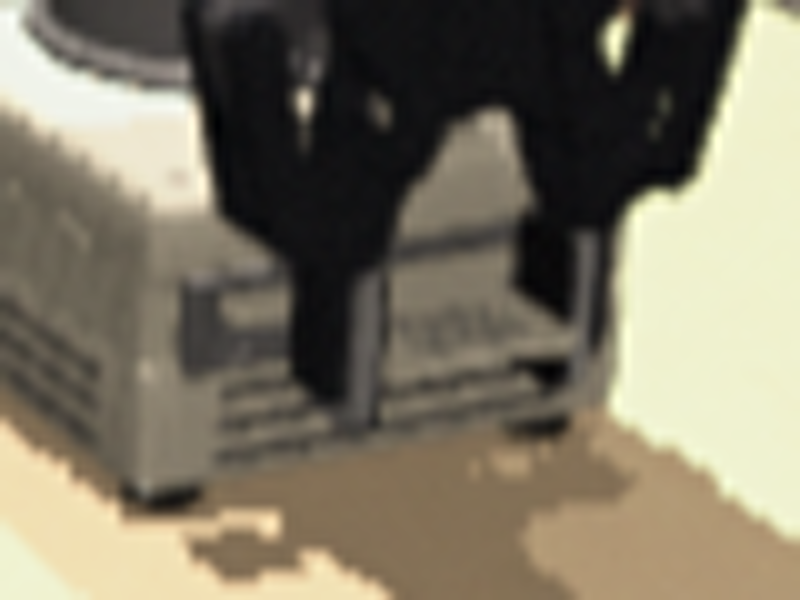

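Emit:
{"fn": "move_arm", "kwargs": {
  "plan": [
    {"delta_pos": [-0.001,0,0],"turn": [0,0,0],"fingers": 1},
    {"delta_pos": [-0.002,0,0],"turn": [0,0,0],"fingers": 1},
    {"delta_pos": [-0.003,0,0],"turn": [0,0,0],"fingers": 1},
    {"delta_pos": [-0.004,0,0],"turn": [0,0,0],"fingers": 1},
    {"delta_pos": [-0.005,0,0],"turn": [0,0,0],"fingers": 1},
    {"delta_pos": [-0.005,0,0],"turn": [0,0,0],"fingers": 1}
  ]
}}

```text
clock: 21.42
position: [0.5048, -0.2317, 0.0393]
ee_rot: [0.997, -0.079, -0.002, -0.0]
ft_force: [-9.5, 0.9, -0.4]
grip_width: 0.561
grasp_force: 61.7
```

Emit:
{"fn": "move_arm", "kwargs": {
  "plan": [
    {"delta_pos": [-0.001,0,0],"turn": [0,0,0],"fingers": 1},
    {"delta_pos": [-0.002,0,0],"turn": [0,0,0],"fingers": 1},
    {"delta_pos": [-0.002,0,0],"turn": [0,0,0],"fingers": 1}
  ]
}}

```text
clock: 21.8
position: [0.5045, -0.2316, 0.04]
ee_rot: [0.997, -0.079, -0.0, 0.0]
ft_force: [-4.8, 0.3, -1.0]
grip_width: 0.564
grasp_force: 61.7
```

The position holds while the push falls, so the catches have engaged. I'll ease off the rest and release.

Emit:
{"fn": "move_arm", "kwargs": {
  "plan": [
    {"delta_pos": [-0.001,0,0],"turn": [0,0,0],"fingers": 1},
    {"delta_pos": [-0.001,0,0],"turn": [0,0,0],"fingers": 1},
    {"delta_pos": [-0.001,0,0],"turn": [0,0,0],"fingers": 0.4},
    {"delta_pos": [-0.001,0,0],"turn": [0,0,0],"fingers": 0.2},
    {"delta_pos": [-0.001,0,0],"turn": [0,0,0],"fingers": 0},
    {"delta_pos": [-0.001,0,0],"turn": [0,0,0],"fingers": 0},
    {"delta_pos": [-0.001,0,0],"turn": [0,0,0],"fingers": 0}
  ]
}}

```text
clock: 22.68
position: [0.5037, -0.2314, 0.04]
ee_rot: [0.997, -0.079, 0.0, 0.0]
ft_force: [-0.6, -0.3, 0.4]
grip_width: 0.998
grasp_force: 0.0
```

Emit:
{"fn": "move_arm", "kwargs": {
  "plan": [
    {"delta_pos": [0,0,-0.02],"turn": [0,0,0],"fingers": 0},
    {"delta_pos": [0,0,-0.05],"turn": [0,0,0],"fingers": 0},
    {"delta_pos": [-0.02,0,-0.1],"turn": [0,0,0],"fingers": 0},
    {"delta_pos": [-0.07,0,-0.14],"turn": [0,0,0],"fingers": 0},
    {"delta_pos": [-0.07,-0.06,-0.14],"turn": [0,0,0],"fingers": 0},
    {"delta_pos": [-0.07,-0.12,-0.14],"turn": [0,0,0],"fingers": 0},
    {"delta_pos": [-0.07,-0.18,-0.14],"turn": [0,0,0],"fingers": 0},
    {"delta_pos": [-0.07,-0.2,-0.14],"turn": [0,0,0],"fingers": 0},
    {"delta_pos": [-0.07,-0.2,-0.14],"turn": [0,0,0],"fingers": 0}
  ]
}}

```text
clock: 23.8
position: [0.4659, -0.0215, 0.1801]
ee_rot: [0.997, -0.077, 0.0, 0.0]
ft_force: [-0.3, -0.1, -0.1]
grip_width: 1.002
grasp_force: 0.0
```

```bash
python3 - <<'E'
from h import *
o=get_obs();print(o['position'],o['ft_force'])
for n in('top','scene'):
    c=snap(n);H,W=c['range_z'].shape
    vv,uu=np.mgrid[0:H,0:W]; r=np.stack([(uu-c['cx'])/c['fx'],(vv-c['cy'])/c['fy'],np.ones((H,W))],-1)*c['range_z'][...,None]
    X=(r-c['t'])@c['R']; q=X[...,:2]-[.528,-.2349]
    x=q@[.9877,-.1564];y=q@[.1564,.9877]
    k=(x<-.006)&(x>-.1)&(abs(y)<.05)&(X[...,2]>.03)&(X[...,2]<.065)
    print(n,k.sum(),np.percentile(x[k],[0,2,98]).round(4),np.percentile(y[k],[2,98]).round(4),np.median(X[...,2][k]).round(4))
E
```

```text
[ 0.46591929 -0.02145728  0.18014782] [-0.29087449 -0.06013056 -0.11226526]
top 287 [-0.0408 -0.04   -0.0065] [-0.0249  0.0232] 0.0481
scene 162 [-0.0452 -0.0434 -0.0069] [-0.0221  0.0262] 0.0493
```

```bash
python3 -c "
from h import *
print(hand_in())"
```

```text
the job is handed in; nothing more can be done
None
```

The screen is in the vent box and I handed the job in after about 24 s. The catches held as I eased off the push, the tab end measures about 40 mm out from the box front (as it should at home), and the arm is clear. `hand_in()` returned no verdict.

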